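# Post a sanded slip through the flap of the dust-proof box

## Task

The sanded pine slip on the feed tray has to go into the dust-proof parts box without its faces being handled: draw the flap's bolt with a fingertip, gently push the slip by its rear edge along the tray and through the hanging flap until it slides down into the box, and take the fingers back so that the flap falls shut. Then push the bolt fully home again. Never lift or squeeze the slip, and leave the other things on the bench where they are.

Things in the scene. Friction and masses are not known exactly. Their poses are not given: they have to be found in the camera images.
- chute: Fixed plywood feed chute leading through a hanging flap into a closed parts box. Place and heading vary. Origin on the bench top (z = 0), straight below the flap's hinge. +x: the way the slip is pushed; +y: left when looking along +x; +z up. The box reaches to x = 175 mm, y = +-67 mm at its foot. All x, y and heights in these texts are in this frame.
- tray_mid (a point): Middle of the feed tray's level top, 85 mm above the bench, chute x = -110 mm. The tray runs from x = -205 mm (open end, free in front) to 0. On it two guide strips, 20 mm high, 8 mm thick, narrow like a funnel: inner faces at y = +-90 mm at x = -203 mm, straight to y = +-32 mm at x = -16 mm. Axes as the chute's.
- doorway (a point): Middle of the doorway's sill (x = 0, y = 0, 85 mm up). Opening 88 mm wide under the hinge rod, whose axis is 125 mm up; ears beside it 138 mm. The floor stays level to x = 12 mm, then a slippery metal slide drops at 38 degrees to the box floor (x = 102 mm, 15 mm up). End wall at x = 166 mm. Once its middle has passed x = 12 mm the slip tips and slides down by itself.
- cover_top (a point): Middle of the top of the fixed clear cover that closes the box, 131 mm above the bench; it spans x = 12 to 175 mm, y = +-53 mm. The bolt and the flap's tail lie on it. Axes as the chute's.
- flap (a joint): Angle of the aluminium flap (80 mm wide, 36 mm tall, lower edge 3 mm above the sill). 0 = hanging shut; grows to at most 1.3 rad as its lower edge swings inwards (+x). Under 1 N opens it; it falls shut by its own weight. Its steel tail (y = -17 to -35 mm, back to x = 58 mm, on the cover) rises as it opens; the bolt lying over the tail locks it.
- bolt (a joint): Travel of the steel slide bolt on the cover. 0 = home (over the flap's tail, flap locked), 0.034 m = fully drawn; it slides towards the chute's +y as it is drawn and stays where it is left (about 1 N of friction). The tail is free from about 0.027 m on.
- bolt_knob (a point): On the axis of the bolt's knob, an upright steel stud 12 mm in diameter, 14 mm below its top (170 mm above the bench). Moves with the bolt: at x = 32 mm, y = 8 mm (home) to 42 mm (drawn). Bolt saddle and keeper beside it reach 145 mm above the bench, so a fingertip at 148 to 160 mm meets only the stud. Axes as the chute's.
- slip_centre (a point): Centre of the loose planed pine slip, 40 x 100 x 12 mm, about 0.08 kg, lying flat on the tray (centre 6 mm above the tray). Its local y runs along the 100 mm, within 0.3 rad of the chute's x at the start; z up.
- sanding_block: Bystander: brown cork sanding block, 72 x 111 x 29 mm, loose on the bench to the left; origin under its middle.
- wax_tin: Bystander: round pale tin of wax, 75 mm across, 29 mm tall, loose on the bench to the right; origin under its middle.
- pliers: Bystander: pliers with dark handles, 163 x 114 x 12 mm, lying on the bench near the robot; origin under the middle.
Things that resemble listed ones, but are neither listed nor needed, are in the scene too. There is more than one size of the part that bears slip_centre; the job needs the middle-sized.

How it is judged:
On the way, in this order (a step that is already met when the one before it is completed fails the run):
1. the bolt is drawn clear of the flap's tail while the flap hangs shut (value of joint bolt above 0.027 m and value of joint flap below 0.1 rad), for 0.2 s.
2. the slip has pushed the flap open and stands in the doorway (value of joint flap above 0.35 rad and x of slip_centre in the frame of chute above -0.05 m), for 0.1 s.
3. the slip lies in the box and the flap has swung shut behind it, with the fingers off it (x of slip_centre in the frame of chute above 0.055 m and z of slip_centre in the frame of chute below 0.075 m and value of joint flap below 0.08 rad and contact force between the fingers and flap below 0.1 N), for 0.2 s.
At the end, for the whole second after the job is handed in: The slip lies at rest in the box (its centre over 55 mm past the flap and under 75 mm above the bench), the flap hangs shut (within 0.08 rad) and the bolt is home (within 6 mm) (value of joint bolt below 0.006 m and value of joint flap below 0.08 rad and x of slip_centre in the frame of chute between 0.055 and 0.17 m and z of slip_centre in the frame of chute below 0.075 m and linear speed of slip below 0.02 m/s); the robot touches nothing.
It fails at once if the slip is lifted: its centre rises over 20 mm above where it lay on the tray (height (world z) of slip_centre above 0.111 m).
It fails at once if the slip is squeezed or rammed: the fingers press on it with over 20 N (contact force between the fingers and slip above 20 N).
It fails at once if the slip falls off the tray to the side or front (height (world z) of slip_centre below 0.08 m and x of slip_centre in the frame of chute below 0 m).
It fails at once if the sanding block, the tin of wax or the pliers are moved over 30 mm (distance of any of sanding_block, wax_tin, pliers from where it was at the start of the episode above 0.03 m).
It also fails if it takes over 58 s, if anything falls off the work surface, if the arm or the gripper's body presses on something with over 40 N, if the wrist force passes 120 N, or if a joint passes its speed limit or range.

## Robot

A 6-joint arm with a two-finger parallel gripper is mounted at the origin on a cart in front of the work surface, level with it; the furniture and walls round the work are solid. World frame = base frame: x ahead of the robot, y to its left, z up, the work surface at z = 0. Lengths are in m, angles in rad, forces in N, time in s.
With the tool pointing down it reaches from about 0.25 to 0.775 m from the base axis. Payload 4 kg.
Tool frame: the origin (TCP) lies on the centre line of the jaws, within the pads' length; the fingertips stand 14 mm ahead of it and the grasp point (between the pads) lies 5 mm behind it (robot.tcp_to_tips is the distance from the TCP to the fingertips, in m); z points along the fingers, y is the line along which they close (so a half turn about z gives the same grasp; the last joint's range is limited). The gripper opens to 94 mm and grips with 3 to 60 N. Pads are 16 mm wide; open, the fingers measure 119 mm over their backs; the gripper's body (75 mm by 177 mm) begins 78 mm behind the grasp point.
Start: joints at [1.047, 0.087, 1.371, -0, 1.684, -0.103], TCP at [0.225, 0.502, 0.184] pointing down, gripper open.
Joint ranges: [-3.1, 3.1], [-0.76, 2.03], [0.27, 2.55], [-1.08, 4.22], [0.17, 2.65], [-2.57, 2.57]. Speed limits (rad/s): [2.79, 2.79, 3.14, 3.14, 3.14, 3.14].

## Interface

Orientations are given as [roll, pitch, yaw] about the fixed x, y, z axes, in that order (R = Rz(yaw) Ry(pitch) Rx(roll)).
In Python, from bench import robot gives the robot as it stands.
- The arm moves only by the tool carry_out, never from a script. Its argument "increments" is a list of rows, each a list of 3 entries, a list of its own where there are three numbers: the closure in counts, from 0 (fully open) to 255 (shut), then the shift along the tool's x, y, z in mm, then the turn about the tool's z in degrees. In form: [[fingers, [dx, dy, dz], twist], ...]. A call has 1 to 8 rows; each row shifts and turns the commanded pose from where the row before left it, along the tool's axes as they then stand; what a row does not reach is not made up. A row lasts 1/10 s, in which the tool goes at most 50 mm and 8.59 degrees, less where a joint would pass 70% of its speed; a pose out of reach is approached as far as the arm can. A call with a gripper value outside its range is refused whole. The fingers move at their own pace and stop on an object; the grip force is fixed at half the most. Time passes only in rows, so rows that do not move let the fingers close. It gives the time, the measured TCP pose, the force, the opening and the grip force at its end, in the units of the state.
- robot.get_obs(): the state, without advancing time (a new reading comes with each control period).
- robot.snapshot(name): name is "scene" or "top"; returns the picture (420x560x3 uint8, blue, green, red); there is no depth.
- robot.get_calibration(name): a dict with "vfov" (degrees; the focal length in pixels is half the picture's height over the tangent of half this angle, whatever the lens; pixels are square), "cx", "cy" (the principal point, pixels), "T" (4x4, takes a point from camera to world coordinates). Camera axes: x right, y down, z forward; pixel columns grow to the right and rows downward; lengths in m; the calibration is good to about 2 mm. A picture is of the moment at which its call begins. get_calibration takes no time and is no camera call.
- robot.close_job(): hands the job in; it is judged then, once.
The state is a dict: "time": time; "joint_positions": joint angles; "qvel": joint speeds; "joint_torque": joint torques, N m; "tool_pos": TCP position; "ee_rot": TCP orientation; "wrist_force": force on the tool from outside, world axes, zero at the start; "wrist_torque": the same for the moment, N m; "width": finger opening in m; "finger_force": force on a finger pad.
Only numpy, scipy, OpenCV 4.12 (cv2) and the standard library are available. Lean on these libraries where they do the work, as an engineer would, in place of code of your own. Each camera call takes 0.05 s, during which the arm holds its last target. There are 200 camera calls.

## Working session

There is one attempt and no reset: what is moved stays moved. The work goes in short steps, Python scripts to look and compute and a tool call to move; the robot and the scene stay as the last step left them, time stands still between calls to the robot, and variables do not carry over. Pictures are saved under pics/ and viewed, at most 10 in all, crops included, and the job is handed in when it is done.

Besides the shell and the picture viewer there is one more tool, called after "Call:" as name(argument=value, ...), one argument or row to a line, values as JSON. carry_out: Moves the arm, as the interface text tells. Its arguments: {"type":"object","properties":{"increments":{"type":"array","items":{"type":"array"}}},"required":["increments"]}

```bash
mkdir -p pics
python3 - <<'E'
from bench import robot
import cv2
for n in("scene","top"):
    cv2.imwrite(f"pics/{n}0.png",robot.snapshot(n)); c=robot.get_calibration(n); print(n,c)
o=robot.get_obs(); print(o)
E
```

```text
scene {'vfov': 52.46245993133805, 'cx': 277.35842611391274, 'cy': 213.97651618141884, 'T': array([[ 0.82755343, -0.34463866,  0.44314728,  0.03269573],
       [-0.56123507, -0.48954069,  0.66735681, -0.71568496],
       [-0.01305833, -0.80098321, -0.59854438,  0.78483267],
       [ 0.        ,  0.        ,  0.        ,  1.        ]])}
top {'vfov': 43.53731413931548, 'cx': 283.1511930661285, 'cy': 214.59690305630312, 'T': array([[ 0.0067934 , -0.98130128,  0.19235812,  0.3166624 ],
       [-0.99994418, -0.00822292, -0.00663421,  0.0285389 ],
       [ 0.00809191, -0.19230232, -0.98130237,  1.25109847],
       [ 0.        ,  0.        ,  0.        ,  1.        ]])}
{'time': 0.1, 'joint_positions': array([ 1.04691974e+00,  8.79057748e-02,  1.37207010e+00,  2.83318605e-06,
        1.68365539e+00, -1.03099476e-01]), 'qvel': array([ 0.00027924, -0.00198933, -0.00515124, -0.00113918,  0.0009838 ,
        0.00046695]), 'joint_torque': array([ 2.34043800e-03, -3.41249979e+01, -3.03301585e+01,  7.20422412e-02,
        3.04135401e-02, -8.27844656e-05]), 'tool_pos': array([0.22438644, 0.50154715, 0.18242457]), 'ee_rot': array([-3.13956516e+00, -2.12607523e-04,  2.72081564e+00]), 'wrist_force': array([-0.53187471, -0.70990928,  0.96260063]), 'wrist_torque': array([0.0403307 , 0.00764562, 0.04468057]), 'finger_force': 0.0, 'width': 0.09399088876082533}
```

View pics/scene0.png

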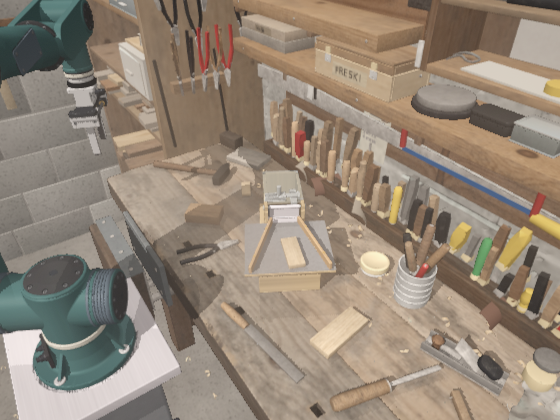

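View pics/top0.png

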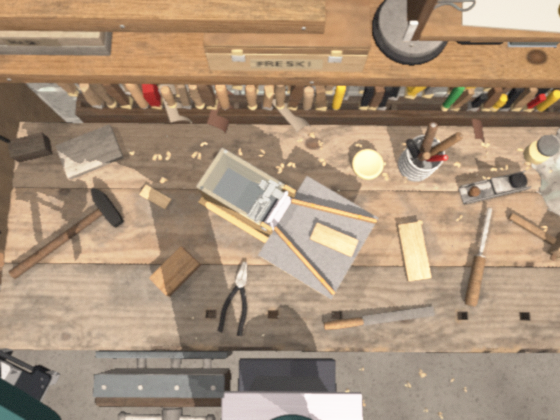

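The scene view shows the chute at about (285,230). In the top view the tray is around (320,238), the slip at (334,238), the flap and bolt at about (272,205) and the box at (235,182). The larger and smaller slips, at (415,250) and (155,195), are decoys. I'll zoom in on both views.

Run:
```python
import cv2,numpy as np
a=cv2.imread("pics/top0.png")[140:305,190:385]; b=cv2.imread("pics/scene0.png")[160:295,235:345]
cv2.imwrite("pics/ztop.png",cv2.resize(a,None,fx=3.5,fy=3.5,interpolation=cv2.INTER_CUBIC)) 
cv2.imwrite("pics/zscene.png",cv2.resize(b,None,fx=4.4,fy=4.4,interpolation=cv2.INTER_CUBIC))
```

```text
(no output)
```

View pics/ztop.png

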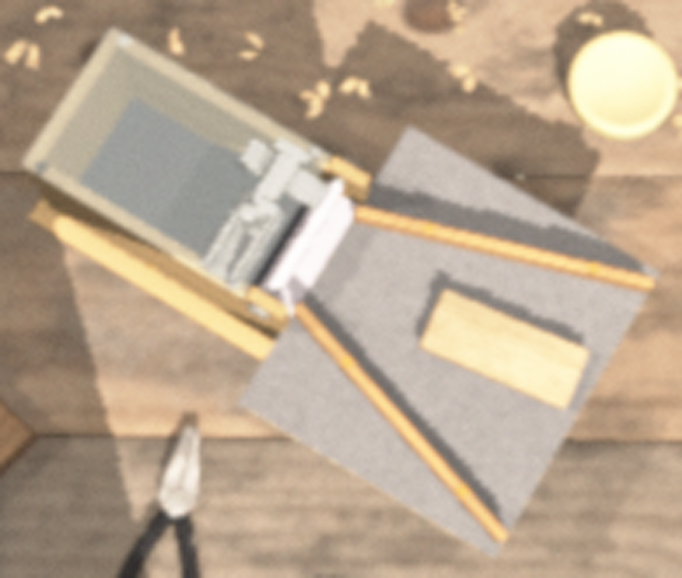

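View pics/zscene.png

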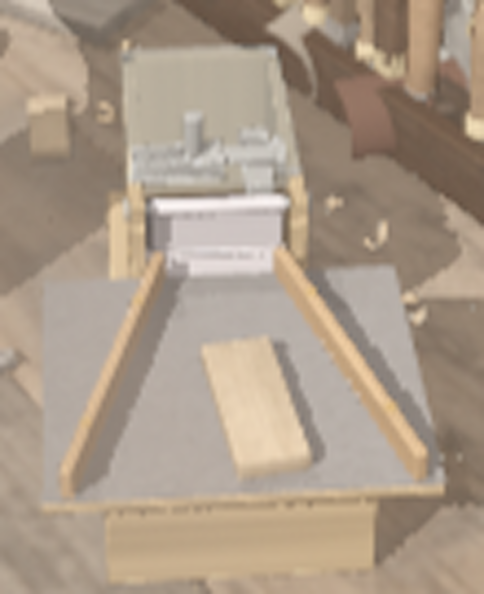

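Zoomed top view: tray corners at (408,128), (657,272), (495,553) and (243,403), slip top corners at (443,292), (588,352), (566,408) and (420,345), with the bolt and knob around (235,225). In the zoomed scene view the knob top is near (193,115), so the bolt is home over the tail. Next I cast rays to turn these into positions.

```bash
cat > h.py <<'E'
import numpy as np
from bench import robot
def cast(n,p,z):
    c=robot.get_calibration(n);f=210/np.tan(np.radians(c["vfov"]/2));T=c["T"]
    p=np.atleast_2d(p).astype(float)
    d=np.c_[(p[:,0]-c["cx"])/f,(p[:,1]-c["cy"])/f,np.ones(len(p))]@T[:3,:3].T
    return (T[:3,3]+d*((z-T[2,3])/d[:,2])[:,None])[:,:2]
def proj(n,P):
    c=robot.get_calibration(n);f=210/np.tan(np.radians(c["vfov"]/2));T=c["T"]
    q=(np.atleast_2d(P)-T[:3,3])@T[:3,:3]
    return np.c_[q[:,0]/q[:,2]*f+c["cx"],q[:,1]/q[:,2]*f+c["cy"]]
zt=lambda p:(np.array(p)+.5)/3.5-.5+[190,140]
zs=lambda p:(np.array(p)+.5)/4.4-.5+[235,160]
E
python3 - <<'E'
from h import *
np.set_printoptions(precision=4,suppress=True)
for nm,q in(("top",zt([(408,128),(657,272),(495,553),(243,403)])),("scene",zs([(395,268),(442,488),(43,503),(45,283)]))):
    w=cast(nm,q,.085); print(nm,w.tolist())
    u=(w[0]-w[1])+(w[3]-w[2]); L=np.linalg.norm(u)/2; h=np.arctan2(u[1],u[0]); 
    v=(w[3]-w[0])+(w[2]-w[1]); h2=np.arctan2(v[1],v[0])-np.pi/2
    rear=(w[1]+w[2])/2; print("len",L,"wid",np.linalg.norm(v)/2,"head",h,h2,"rear",rear)
    hh=(h+h2)/2; print("origin",rear+.205*np.array([np.cos(hh),np.sin(hh)]))
s=cast("top",zt([(443,292),(588,352),(566,408),(420,345)]),.097); print("slip",s.mean(0),s)
s=cast("scene",zs([(202,346),(268,337),(311,459),(243,469)]),.097); print("slip",s.mean(0))
print("cover/box corners z131",cast("top",zt([(118,33),(25,163)]),.131))
print("knob top scene",cast("scene",zs([(193,115)]),.170))
E
```

```text
top [[0.635384730523842, -0.03162676494634312], [0.5406708119835465, -0.1923612775461695], [0.3605058388739948, -0.08571749730507339], [0.4536549012235064, 0.07362655427985801]]
len 0.18556857683844274 wid 0.2096832305967415 head 1.04004425381357 1.0410909926735679 rear [ 0.4506 -0.139 ]
origin [0.5543 0.0378]
scene [[0.6375260708005765, -0.03228863207512733], [0.5373053998365577, -0.1943068332165766], [0.35850342610962727, -0.08315897407469919], [0.4550950677154717, 0.07781882030089637]]
len 0.1891173574127613 wid 0.21180366876624673 head 1.023542136229565 1.0212360853468128 rear [ 0.4479 -0.1387]
origin [0.5548 0.0362]
slip [ 0.4878 -0.0917] [[ 0.5242 -0.0531]
 [ 0.4864 -0.1449]
 [ 0.4507 -0.1303]
 [ 0.49   -0.0384]]
slip [ 0.4891 -0.0924]
cover/box corners z131 [[0.6835 0.1549]
 [0.598  0.2106]]
knob top scene [[0.5603 0.0713]]
```

Call:
carry_out(
  increments=[
    [146, [0, 0, -20], 8],
    [146, [0, 0, -20], 8],
    [146, [0, 0, -20], 8],
    [146, [0, 0, 0], 8],
    [146, [0, 0, 0], 8],
    [146, [0, 0, 0], 8],
    [146, [0, 0, 0], 8],
    [146, [0, 0, 0], 8],
  ],
)

```text
time: 0.9
tool_pos: [0.2245, 0.5018, 0.2428]
ee_rot: [-3.141, 0.001, 1.598]
wrist_force: [-0.5, 0.1, 0.7]
width: 0.0404
finger_force: 0.0
```

Call:
carry_out(
  increments=[
    [146, [0, 0, 0], 8],
    [146, [0, 0, 0], 8],
    [146, [0, 0, 0], 8],
    [146, [0, 0, 0], 8],
    [146, [0, 0, 0], 0.7],
    [146, [0, 0, 0], 0],
    [146, [0, 0, 0], 0],
  ],
)

```text
time: 1.6
tool_pos: [0.2246, 0.502, 0.2432]
ee_rot: [-3.142, 0.0, 1.035]
wrist_force: [-1.0, 0.6, 0.0]
width: 0.04
finger_force: 0.0
```

```bash
cat >> h.py <<'E'
O=np.array([.5545,.037]);H=1.034
def chute(w): d=np.asarray(w)[:2]-O; return np.array([d@[np.cos(H),np.sin(H)],d@[-np.sin(H),np.cos(H)]])
def st(target=None,ztip=None):
    o=robot.get_obs();p=o["tool_pos"];c=chute(p);r=o["ee_rot"]
    print("t",round(o["time"],2),"chute mm",(c*1e3).round(1),"tipz",round((p[2]-.014)*1e3,1),"rpy",r.round(4),"F",o["wrist_force"].round(2),"w",round(o["width"],4))
    if target is not None:
        d=np.array(target)-c*1e3; a=r[2]-H
        w=[d[0]*np.cos(a)+d[1]*np.sin(a), d[0]*np.sin(a)-d[1]*np.cos(a)]
        print("tool shift mm",np.round(w,1),"dz",round((p[2]-.014)*1e3-ztip,1),"twist deg",round(np.degrees(a),2))
E
python3 -c "
from h import *
st((32,8),200)"
```

```text
t 1.6 chute mm [230.9 521.3] tipz 229.2 rpy [-3.1415e+00  4.0000e-04  1.0350e+00] F [-0.99  0.64  0.01] w 0.04
tool shift mm [-199.4  513.1] dz 29.2 twist deg 0.06
```

Call:
carry_out(
  increments=[
    [146, [-12, 32, 0], 0],
    [146, [-12, 32, 0], 0],
    [146, [-12, 32, 0], 0],
    [146, [-12, 32, 0], 0],
    [146, [-12, 32, 0], 0],
    [146, [-12, 32, 0], 0],
    [146, [-12, 32, 0], 0],
    [146, [-12, 32, 0], 0],
  ],
)

```text
time: 2.4
tool_pos: [0.396, 0.2873, 0.2436]
ee_rot: [3.141, -0.0, 1.035]
wrist_force: [-0.3, 0.8, -0.3]
width: 0.0404
finger_force: 0.0
```

Call:
carry_out(
  increments=[
    [146, [-13, 32, 0], 0],
    [146, [-13, 32, 0], 0],
    [146, [-13, 32, 0], 0],
    [146, [-13, 32, 0], 0],
    [146, [-13, 32, 0], 0],
    [146, [-13, 32, 0], 0],
    [146, [-13, 32, 0], 0],
    [146, [-12, 32, 0], 0],
  ],
)

```text
time: 3.2
tool_pos: [0.5632, 0.0676, 0.2435]
ee_rot: [3.142, -0.0, 1.034]
wrist_force: [-0.4, 0.5, -0.4]
width: 0.0402
finger_force: 0.0
```

Call:
carry_out(
  increments=[
    [146, [0, 0, 10], 0],
    [146, [0, 0, 10], 0],
    [146, [0, 0, 0], 0],
  ],
)

```text
time: 3.5
tool_pos: [0.5609, 0.0697, 0.221]
ee_rot: [-3.137, 0.002, 1.035]
wrist_force: [-0.4, 0.1, -0.0]
width: 0.0405
finger_force: 0.0
```

```bash
python3 -c "
from h import *
import cv2
st((32,8),152)
a=robot.snapshot('scene')[110:260,200:360]
cv2.imwrite('pics/a1.png',cv2.resize(a,None,fx=4,fy=4,interpolation=cv2.INTER_CUBIC))"
```

```text
t 3.5 chute mm [31.3 11.2] tipz 207.0 rpy [-3.1375e+00  1.9000e-03  1.0346e+00] F [-0.37  0.11 -0.02] w 0.0405
tool shift mm [0.6 3.2] dz 55.0 twist deg 0.03
```

View pics/a1.png

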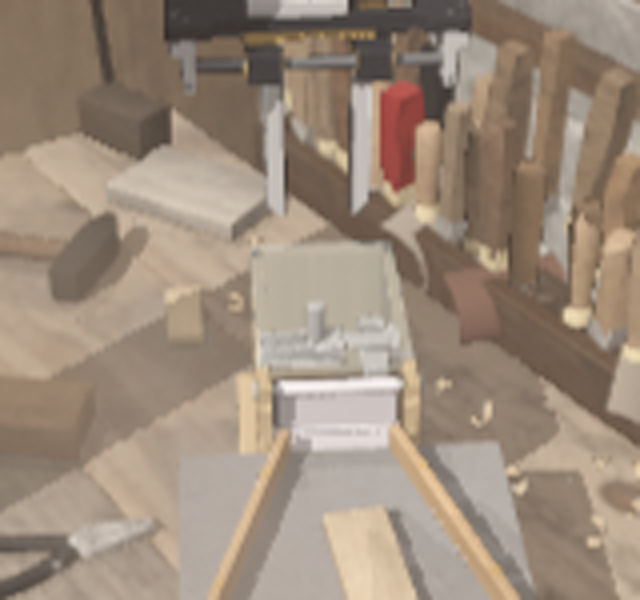

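The fingertips at (275,212) and (360,212) sit either side of the knob at (316,310). I'll lower to straddle it and then draw the bolt.

Call:
carry_out(
  increments=[
    [146, [0, 0, 12], 0],
    [146, [0, 0, 12], 0],
    [146, [0, 0, 12], 0],
    [146, [0, 0, 10], 0],
    [146, [0, 0, 8], 0],
    [146, [0, 0, 0], 0],
    [146, [0, 0, 0], 0],
  ],
)

```text
time: 4.25
tool_pos: [0.5625, 0.0689, 0.1694]
ee_rot: [-3.142, -0.0, 1.033]
wrist_force: [0.5, 0.3, 0.4]
width: 0.0403
finger_force: 0.0
```

Call:
carry_out(
  increments=[
    [146, [0, -5, 0], 0],
    [146, [0, -5, 0], 0],
    [146, [0, -5, 0], 0],
    [146, [0, -5, 0], 0],
    [146, [0, -5, 0], 0],
    [146, [0, -5, 0], 0],
    [146, [0, -5, 0], 0],
    [146, [0, 0, 0], 0],
  ],
)

```text
time: 5.05
tool_pos: [0.5319, 0.0872, 0.1696]
ee_rot: [3.142, -0.0, 1.034]
wrist_force: [0.3, 0.5, 0.6]
width: 0.0399
finger_force: 0.0
```

```bash
python3 -c "
from h import *
st((32,54),152)"
```

```text
t 5.05 chute mm [31.6 45. ] tipz 155.6 rpy [ 3.1416e+00 -2.0000e-04  1.0336e+00] F [0.3  0.48 0.58] w 0.0399
tool shift mm [ 0.4 -9. ] dz 3.6 twist deg -0.02
```

Call:
carry_out(
  increments=[
    [146, [0, -3, 0], 0],
    [146, [0, -3, 0], 0],
    [146, [0, -2, 0], 0],
    [146, [0, -1, 0], 0],
    [146, [0, 0, 0], 0],
    [146, [0, 0, 0], 0],
  ],
)

```text
time: 5.65
tool_pos: [0.5248, 0.0914, 0.1695]
ee_rot: [3.142, -0.0, 1.033]
wrist_force: [-0.0, -0.7, 0.6]
width: 0.0404
finger_force: 0.0
```

```bash
python3 -c "
from h import *
import cv2
st((32,56),152)
a=robot.snapshot('scene')[130:260,210:350]
cv2.imwrite('pics/a2.png',cv2.resize(a,None,fx=4.4,fy=4.4,interpolation=cv2.INTER_CUBIC))"
```

```text
t 5.65 chute mm [31.5 53.4] tipz 155.5 rpy [ 3.1415e+00 -1.0000e-04  1.0330e+00] F [-0.02 -0.71  0.63] w 0.0404
tool shift mm [ 0.5 -2.6] dz 3.5 twist deg -0.06
```

View pics/a2.png

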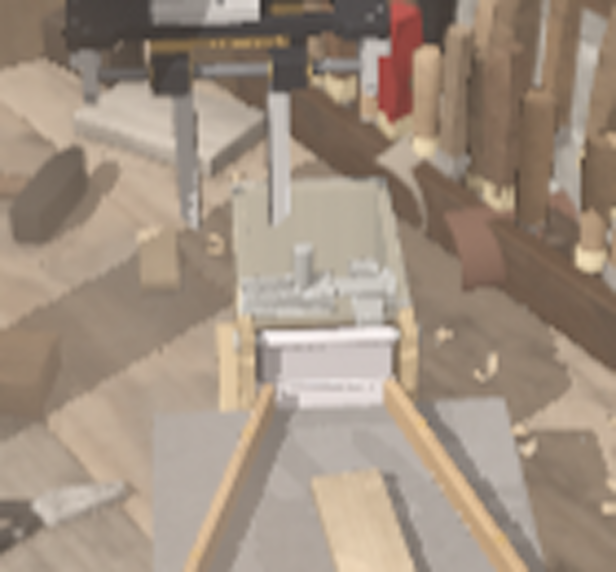

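```bash
python3 -c "
from h import *
u=np.array([np.cos(H),np.sin(H)]);n=np.array([-u[1],u[0]])
z=lambda P:((proj('scene',P)-[210,130])*4.4).round(0)
def P(x,y,h): return np.r_[O+x/1e3*u+y/1e3*n,h/1e3]
for a in[(31.5,27.4,155.5),(31.5,79.4,155.5),(32,8,170),(32,8,156),(0,40,125),(0,-40,125),(0,0,85),(175,53,131),(175,-53,131)]:print(a,z(P(*a)))
for y in(250,):
  print('knobtop',chute(cast('scene',np.array([[303,247.]])/4.4+[210,130],.170)[0]))
  print('tip inner bottoms',[chute(cast('scene',np.array([q])/4.4+[210,130],.1555)[0]) for q in((280,222),(195,222))])
st()
"
```

```text
(31.5, 27.4, 155.5) [[277. 267.]]
(31.5, 79.4, 155.5) [[191. 271.]]
(32, 8, 170) [[309. 245.]]
(32, 8, 156) [[309. 265.]]
(0, 40, 125) [[260. 340.]]
(0, -40, 125) [[393. 334.]]
(0, 0, 85) [[327. 389.]]
(175, 53, 131) [[229. 181.]]
(175, -53, 131) [[386. 175.]]
knobtop [0.03052864 0.01165848]
tip inner bottoms [array([0.0825658, 0.0230334]), array([0.08682045, 0.07622703])]
t 5.7 chute mm [31.5 53.4] tipz 155.5 rpy [ 3.1416 -0.      1.0329] F [ 0.   -0.99  0.53] w 0.0404
```

```bash
python3 -c "
from h import *
import cv2
print(robot.tcp_to_tips)
u=np.array([np.cos(H),np.sin(H)]);n=np.array([-u[1],u[0]])
def P(x,y,h): return np.r_[O+x/1e3*u+y/1e3*n,h/1e3]
for a in[(31.3,37.2,207),(31.3,-15,207)]:print(((proj('scene',P(*a))-[200,110])*4).round())
a=robot.snapshot('top')[120:260,180:340]
for q in [(31.5,27.4,155.5),(31.5,79.4,155.5),(31.5,27.4,187),(31.5,79.4,187),(32,8,170)]:print(q,((proj('top',P(*q))-[180,120])*4).round())
cv2.imwrite('pics/a3.png',cv2.resize(a,None,fx=4,fy=4,interpolation=cv2.INTER_CUBIC))"
```

```text
0.014
[[275. 258.]]
[[356. 254.]]
(31.5, 27.4, 155.5) [[306. 349.]]
(31.5, 79.4, 155.5) [[254. 431.]]
(31.5, 27.4, 187) [[303. 336.]]
(31.5, 79.4, 187) [[250. 421.]]
(32, 8, 170) [[323. 312.]]
```

View pics/a3.png

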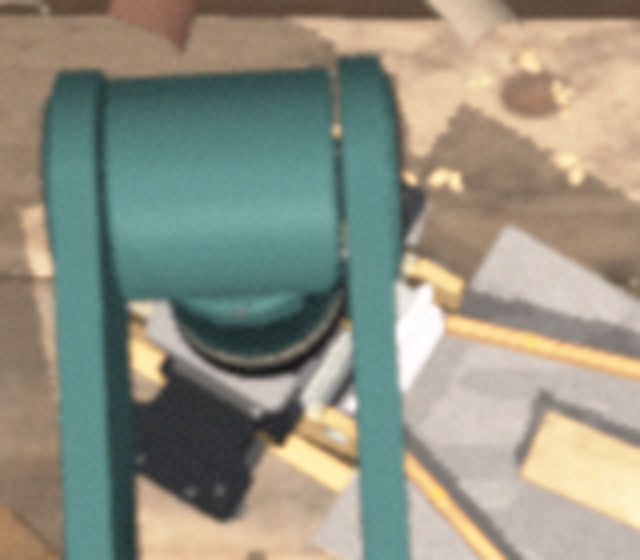

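```bash
python3 -c "
from h import *
u=np.array([np.cos(H),np.sin(H)]);n=np.array([-u[1],u[0]])
def P(x,y,h): return np.r_[O+x/1e3*u+y/1e3*n,h/1e3]
for x0,z0 in((31.5,252),(31.5,284),(83,252)):
  for dz in(0,40):
    print(x0,z0+dz,[((proj('top',P(x0+a,53.4+b,z0+dz))-[180,120])*4).round().tolist()[0] for a,b in((-37.5,88.5),(37.5,88.5),(37.5,-88.5),(-37.5,-88.5))])
"
```

```text
31.5 252 [[238.0, 548.0], [105.0, 467.0], [300.0, 164.0], [430.0, 240.0]]
31.5 292 [[231.0, 538.0], [93.0, 454.0], [296.0, 139.0], [431.0, 218.0]]
31.5 284 [[233.0, 540.0], [96.0, 457.0], [297.0, 144.0], [431.0, 223.0]]
31.5 324 [[226.0, 530.0], [83.0, 443.0], [293.0, 118.0], [432.0, 200.0]]
83 252 [[147.0, 492.0], [15.0, 412.0], [211.0, 112.0], [340.0, 188.0]]
83 292 [[137.0, 480.0], [-0.0, 397.0], [204.0, 85.0], [338.0, 164.0]]
```

Reported tool x and y agree with the top view, but in the scene view the tips sit about 30 mm higher than reported, so they passed over the stud. I'll go back, centre over the stud and descend further in small steps while watching the force.

Call:
carry_out(
  increments=[
    [146, [0, 8, 0], 0],
    [146, [0, 8, 0], 0],
    [146, [0, 8, 0], 0],
    [146, [0, 9, 0], 0],
    [146, [0, 9, 0], 0],
    [146, [0, 0, 0], 0],
    [146, [0, 0, 0], 0],
  ],
)

```text
time: 6.45
tool_pos: [0.5609, 0.0697, 0.1693]
ee_rot: [-3.141, 0.0, 1.033]
wrist_force: [-0.6, -0.4, -0.4]
width: 0.0404
finger_force: 0.0
```

Call:
carry_out(
  increments=[
    [146, [0, 0, 3], 0],
    [146, [0, 0, 3], 0],
    [146, [0, 0, 3], 0],
    [146, [0, 0, 3], 0],
    [146, [0, 0, 0], 0],
    [146, [0, 0, 0], 0],
  ],
)

```text
time: 7.05
tool_pos: [0.5607, 0.07, 0.1574]
ee_rot: [-3.141, 0.0, 1.033]
wrist_force: [0.5, -0.9, -0.0]
width: 0.0402
finger_force: 0.0
```

```bash
python3 -c "
from h import *
import cv2
st((32,10),152)
a=robot.snapshot('scene')[130:260,210:350]
cv2.imwrite('pics/a4.png',cv2.resize(a,None,fx=4.4,fy=4.4,interpolation=cv2.INTER_CUBIC))"
```

```text
t 7.05 chute mm [31.5 11.6] tipz 143.4 rpy [-3.1414  0.      1.0332] F [ 0.54 -0.94 -0.01] w 0.0402
tool shift mm [0.5 1.6] dz -8.6 twist deg -0.05
```

View pics/a4.png

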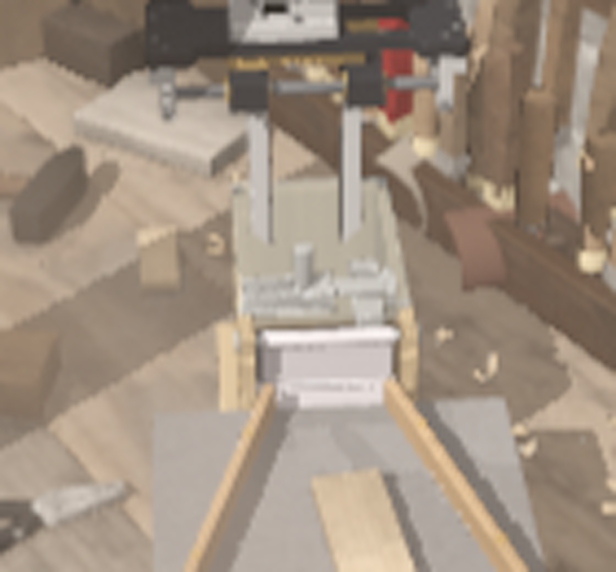

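Tips now at (262,240) and (350,240), about 174 mm up and still above the stud's top. They need about 20 mm more.

Call:
carry_out(
  increments=[
    [146, [0, 0, 4], 0],
    [146, [0, 0, 4], 0],
    [146, [0, 0, 4], 0],
    [146, [0, 0, 4], 0],
    [146, [0, 0, 3], 0],
    [146, [0, 0, 0], 0],
    [146, [0, 0, 0], 0],
  ],
)

```text
time: 7.8
tool_pos: [0.5608, 0.0699, 0.1384]
ee_rot: [-3.141, -0.0, 1.033]
wrist_force: [-0.1, -0.4, -0.1]
width: 0.0401
finger_force: 0.0
```

Call:
carry_out(
  increments=[
    [146, [0, -4, 0], 0],
    [146, [0, -4, 0], 0],
    [146, [0, -4, 0], 0],
    [146, [0, -4, 0], 0],
    [146, [0, -4, 0], 0],
    [146, [0, 0, 0], 0],
  ],
)

```text
time: 8.4
tool_pos: [0.5432, 0.0805, 0.1387]
ee_rot: [3.142, -0.0, 1.034]
wrist_force: [0.4, -0.5, -0.1]
width: 0.0399
finger_force: 0.0
```

Call:
carry_out(
  increments=[
    [146, [0, -4, 0], 0],
    [146, [0, -4, 0], 0],
    [146, [0, -4, 0], 0],
    [146, [0, -4, 0], 0],
    [146, [0, -3, 0], 0],
    [146, [0, -2, 0], 0],
    [146, [0, 0, 0], 0],
  ],
)

```text
time: 9.1
tool_pos: [0.5252, 0.0912, 0.1385]
ee_rot: [-3.141, -0.0, 1.033]
wrist_force: [0.6, -1.1, 0.0]
width: 0.0398
finger_force: 0.0
```

```bash
python3 -c "
from h import *
import cv2
st((32,56),122)
a=robot.snapshot('scene')[130:260,210:350]
cv2.imwrite('pics/a5.png',cv2.resize(a,None,fx=4.4,fy=4.4,interpolation=cv2.INTER_CUBIC))"
```

```text
t 9.1 chute mm [31.5 52.9] tipz 124.5 rpy [-3.1411e+00 -1.0000e-04  1.0334e+00] F [ 0.57 -1.08  0.03] w 0.0398
tool shift mm [ 0.5 -3.1] dz 2.5 twist deg -0.04
```

View pics/a5.png

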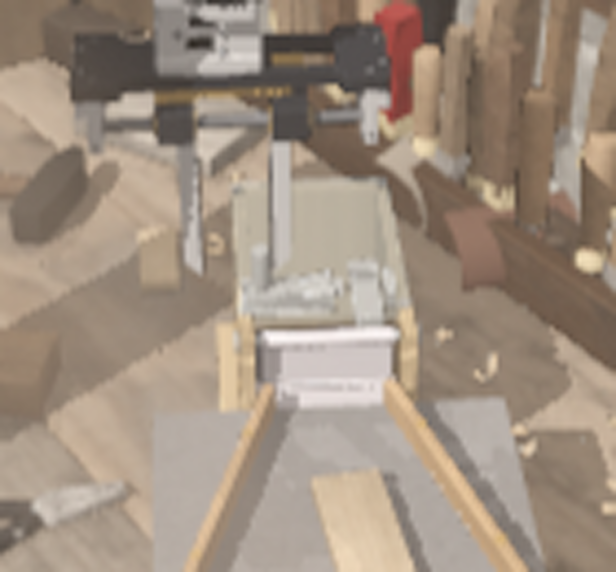

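The stud has moved from column 303 to 260, about 26 mm. I'll push 5 mm more.

Call:
carry_out(
  increments=[
    [146, [0, -2, 0], 0],
    [146, [0, -1, 0], 0],
    [146, [0, -1, 0], 0],
    [146, [0, -1, 0], 0],
    [146, [0, 0, 0], 0],
    [146, [0, 0, 0], 0],
  ],
)

```text
time: 9.75
tool_pos: [0.5213, 0.0934, 0.1384]
ee_rot: [-3.142, 0.0, 1.033]
wrist_force: [0.9, 0.1, -0.0]
width: 0.0402
finger_force: 0.6
```

```bash
python3 -c "
from h import *
import cv2
st((32,56),122)
a=robot.snapshot('scene'); cv2.imwrite('pics/a6.png',a)
t5=cv2.imread('pics/a5.png');
# knob template from initial home picture
h=cv2.imread('pics/scene0.png'); p=proj('scene',np.r_[O+.032*np.array([np.cos(H),np.sin(H)])+.0116*np.array([-np.sin(H),np.cos(H)]),.165])[0];print(p)
c=p.round().astype(int); T=h[c[1]-4:c[1]+5,c[0]-3:c[0]+4]
r=cv2.matchTemplate(a[c[1]-12:c[1]+13,c[0]-20:c[0]+12],T,cv2.TM_CCOEFF_NORMED); m=cv2.minMaxLoc(r); print(m[1],m[3], 'dpx',m[3][0]-17)
"
```

```text
t 9.75 chute mm [31.5 57.4] tipz 124.4 rpy [-3.1415e+00  1.0000e-04  1.0330e+00] F [ 0.91  0.08 -0.04] w 0.0402
tool shift mm [0.5 1.4] dz 2.4 twist deg -0.06
[278.87192744 187.41773199]
0.6969470977783203 (6, 9) dpx -11
```

Call:
carry_out(
  increments=[
    [146, [0, -1, 0], 0],
    [146, [0, 0, 0], 0],
    [146, [0, 3, 0], 0],
    [146, [0, 3, 0], 0],
    [146, [0, 0, -15], 0],
    [146, [0, 0, -20], 0],
    [146, [0, 0, -20], 0],
    [146, [0, 0, 0], 0],
  ],
)

```text
time: 10.6
tool_pos: [0.5275, 0.0913, 0.1983]
ee_rot: [3.136, -0.005, 1.033]
wrist_force: [0.3, -0.6, -0.1]
width: 0.0401
finger_force: 0.0
```

Call:
carry_out(
  increments=[
    [212, [-33, 8, 0], 0],
    [212, [-33, 8, 0], 0],
    [212, [-33, 8, 0], 0],
    [212, [-33, 8, 0], 0],
    [212, [-33, 8, 0], 0],
    [212, [-33, 8, 0], 0],
    [212, [-33, 8, 0], 0],
    [212, [-31, 8, 0], 0],
  ],
)

```text
time: 11.4
tool_pos: [0.4454, -0.1679, 0.1931]
ee_rot: [-3.141, -0.0, 1.033]
wrist_force: [0.8, -0.3, 0.1]
width: 0.0157
finger_force: 0.0
```

```bash
python3 -c "
from h import *
st((-230,-13),60)"
```

```text
t 11.4 chute mm [-231.8  -11. ] tipz 179.1 rpy [-3.1408e+00 -3.0000e-04  1.0330e+00] F [ 0.77 -0.32  0.06] w 0.0157
tool shift mm [1.9 2. ] dz 119.1 twist deg -0.06
```

Call:
carry_out(
  increments=[
    [212, [0, 2, 20], 0],
    [212, [0, 0, 20], 0],
    [212, [0, 0, 20], 0],
    [212, [0, 0, 20], 0],
    [212, [0, 0, 20], 0],
    [212, [0, 0, 16], 0],
    [212, [0, 0, 0], 0],
    [212, [0, 0, 0], 0],
  ],
)

```text
time: 12.2
tool_pos: [0.4478, -0.1677, 0.0774]
ee_rot: [-3.141, -0.0, 1.033]
wrist_force: [-1.8, 0.5, 0.9]
width: 0.0162
finger_force: 0.0
```

```bash
python3 -c "
from h import *
import cv2
st((-205,-13),60)
u=np.array([np.cos(H),np.sin(H)]);n=np.array([-u[1],u[0]])
def P(x,y,h): return np.r_[O+x/1e3*u+y/1e3*n,h/1e3]
a=robot.snapshot('scene');cv2.imwrite('pics/a7.png',a)
for q in [(-231,1,63),(-231,-27,63),(-231,1,93),(-231,-27,93)]:print(q,((proj('scene',P(*q))-[220,150])*4).round())
b=np.hstack([cv2.resize(a[150:290,220:350],None,fx=4,fy=4,interpolation=cv2.INTER_CUBIC)])
cv2.imwrite('pics/a8.png',b)"
```

```text
t 12.2 chute mm [-230.5  -13. ] tipz 63.4 rpy [-3.1407e+00 -2.0000e-04  1.0331e+00] F [-1.81  0.48  0.87] w 0.0162
tool shift mm [25.5 -0. ] dz 3.4 twist deg -0.05
(-231, 1, 63) [[284. 548.]]
(-231, -27, 63) [[333. 545.]]
(-231, 1, 93) [[284. 510.]]
(-231, -27, 93) [[334. 508.]]
```

View pics/a8.png

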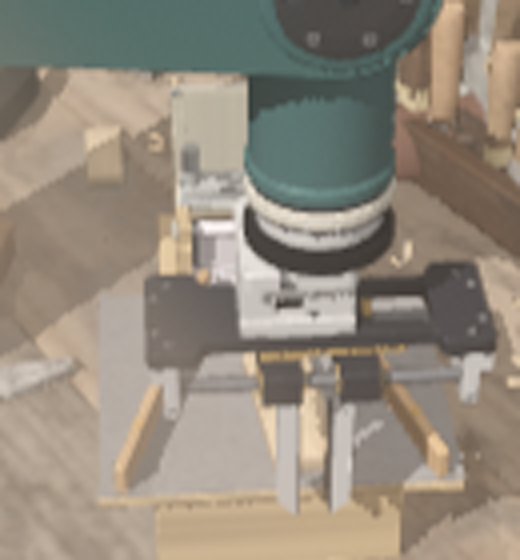

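Fingertips at (287,512) and (341,512), right behind the slip's rear edge and about 91 mm up. I'll lower 2 mm and push gently.

Call:
carry_out(
  increments=[
    [212, [5, 0, 2], 0],
    [212, [5, 0, 0], 0],
    [212, [5, 0, 0], 0],
    [212, [5, 0, 0], 0],
    [212, [4, 0, 0], 0],
    [212, [4, 0, 0], 0],
    [212, [4, 0, 0], 0],
    [212, [4, 0, 0], 0],
  ],
)

```text
time: 13.05
tool_pos: [0.4667, -0.1367, 0.0755]
ee_rot: [3.142, -0.0, 1.033]
wrist_force: [-0.5, 0.8, 0.6]
width: 0.0158
finger_force: 0.0
```

```bash
python3 -c "
from h import *
import cv2
st((-46,3),60)
cv2.imwrite('pics/a9.png',robot.snapshot('top'))
a=cv2.imread('pics/top0.png');b=cv2.imread('pics/a9.png')
u=np.array([np.cos(H),np.sin(H)]);n=np.array([-u[1],u[0]])
q=np.array([proj('top',np.r_[O+x/1e3*u+y/1e3*n,.097])[0] for x,y in((-190,-60),(-190,60),(-20,25),(-20,-25))]).astype(np.int32)
M=np.zeros(a.shape[:2],np.uint8);cv2.fillPoly(M,[q],255)
for i in(a,b):
  h=cv2.cvtColor(i,cv2.COLOR_BGR2HSV);m=cv2.inRange(h,(10,50,150),(35,255,255))&M
  m=cv2.morphologyEx(m,cv2.MORPH_OPEN,np.ones((3,3)));c=max(cv2.findContours(m,0,1)[0],key=cv2.contourArea)
  pts=np.array([chute(w) for w in cast('top',c[:,0],.097)])*1e3
  print(cv2.contourArea(c),pts.min(0),pts.max(0),cv2.minAreaRect(pts.astype(np.float32)))
"
```

```text
t 13.05 chute mm [-194.2  -13.4] tipz 61.5 rpy [ 3.1416e+00 -1.0000e-04  1.0331e+00] F [-0.55  0.75  0.62] w 0.0158
tool shift mm [148.2 -16.5] dz 1.5 twist deg -0.05
777.0 [-188.87436432  -35.74031635] [-91.68491246  17.97539799] ((-142.04867553710938, -8.53753662109375), (98.77014923095703, 43.5529670715332), 7.577064514160156)
301.0 [-154.03171133  -31.30629889] [-91.68491246  17.97539799] ((-124.23290252685547, -6.273048400878906), (62.936607360839844, 43.027000427246094), 7.950877666473389)
```

The slip hasn't moved, so the tips are probably passing just over it. I'll find the tray height by touching the bare tray beside the slip.

Call:
carry_out(
  increments=[
    [212, [0, 0, -8], 0],
    [212, [2, -16, 0], 0],
    [212, [2, -16, 0], 0],
    [212, [2, -16, 0], 0],
    [212, [2, -14, 0], 0],
    [212, [0, 0, 6], 0],
    [212, [0, 0, 0], 0],
    [212, [0, 0, 0], 0],
  ],
)

```text
time: 13.9
tool_pos: [0.4177, -0.0988, 0.0774]
ee_rot: [3.142, 0.0, 1.033]
wrist_force: [0.4, 0.4, -0.2]
width: 0.0161
finger_force: 0.0
```

Call:
carry_out(
  increments=[
    [212, [0, 0, 2], 0],
    [212, [0, 0, 1], 0],
    [212, [0, 0, 1], 0],
    [212, [0, 0, 1], 0],
    [212, [0, 0, 1], 0],
    [212, [0, 0, 0], 0],
  ],
)

```text
time: 14.5
tool_pos: [0.4172, -0.0983, 0.0713]
ee_rot: [-3.141, -0.0, 1.033]
wrist_force: [-0.3, 0.4, 0.1]
width: 0.0162
finger_force: 0.0
```

Call:
carry_out(
  increments=[
    [212, [0, 0, 1], 0],
    [212, [0, 0, 1], 0],
    [212, [0, 0, 1], 0],
    [212, [0, 0, 0], 0],
  ],
)

```text
time: 14.9
tool_pos: [0.4172, -0.0983, 0.0683]
ee_rot: [-3.141, -0.0, 1.033]
wrist_force: [0.8, -1.3, -0.1]
width: 0.0156
finger_force: 0.0
```

Call:
carry_out(
  increments=[
    [212, [0, 0, 1], 0],
    [212, [0, 0, 1], 0],
    [212, [0, 0, 0], 0],
  ],
)

```text
time: 15.2
tool_pos: [0.4172, -0.0983, 0.0663]
ee_rot: [-3.141, -0.0, 1.033]
wrist_force: [0.0, 0.6, -1.4]
width: 0.0159
finger_force: 0.0
```

Call:
carry_out(
  increments=[
    [212, [0, 0, 1], 0],
    [212, [0, 0, 1], 0],
    [212, [0, 0, 0], 0],
  ],
)

```text
time: 15.5
tool_pos: [0.4172, -0.0983, 0.0643]
ee_rot: [-3.141, -0.0, 1.033]
wrist_force: [-0.6, -0.2, 0.7]
width: 0.0155
finger_force: 0.0
```

Call:
carry_out(
  increments=[
    [212, [0, 0, 1], 0],
    [212, [0, 0, 1], 0],
    [212, [0, 0, 0], 0],
  ],
)

```text
time: 15.8
tool_pos: [0.4175, -0.0984, 0.0633]
ee_rot: [3.141, -0.0, 1.033]
wrist_force: [-2.8, 0.9, 4.9]
width: 0.0158
finger_force: 2.4
```

Call:
carry_out(
  increments=[
    [212, [0, 0, 1], 0],
    [212, [0, 0, 0], 0],
  ],
)

```text
time: 16.0
tool_pos: [0.4175, -0.0984, 0.0632]
ee_rot: [3.141, -0.0, 1.033]
wrist_force: [-3.6, 1.3, 9.8]
width: 0.0157
finger_force: 4.8
```

Call:
carry_out(
  increments=[
    [212, [0, 0, 1], 0],
    [212, [0, 0, 0], 0],
  ],
)

```text
time: 16.2
tool_pos: [0.4175, -0.0984, 0.0632]
ee_rot: [3.141, -0.0, 1.033]
wrist_force: [-5.7, 1.3, 14.3]
width: 0.0158
finger_force: 7.0
```

Tray contact is at TCP z = 0.0633, so the tips really stand about 36 mm higher than the reported figure. I'll go back behind the slip with the tips about 4.5 mm above the tray.

Call:
carry_out(
  increments=[
    [212, [0, 0, -15], 0],
    [212, [0, 0, -15], 0],
    [212, [-15, 16, 0], 0],
    [212, [-15, 16, 0], 0],
    [212, [-15, 16, 0], 0],
    [212, [0, 13, 0], 0],
    [212, [0, 0, 0], 0],
    [212, [0, 0, 0], 0],
  ],
)

```text
time: 17.0
tool_pos: [0.4466, -0.1675, 0.09]
ee_rot: [-3.14, -0.0, 1.033]
wrist_force: [0.0, 0.0, 0.1]
width: 0.0158
finger_force: 0.0
```

```bash
python3 -c "
from h import *
st((-231,-14),54)"
```

```text
t 17.0 chute mm [-230.9  -11.9] tipz 76.0 rpy [-3.1402e+00 -5.0000e-04  1.0334e+00] F [0.04 0.01 0.09] w 0.0158
tool shift mm [-0.1  2.1] dz 22.0 twist deg -0.03
```

Call:
carry_out(
  increments=[
    [212, [0, 1, 10], 0],
    [212, [0, 1, 12], 0],
    [212, [0, 0, 0], 0],
    [212, [4, 0, 0], 0],
    [212, [4, 0, 0], 0],
    [212, [4, 0, 0], 0],
    [212, [4, 0, 0], 0],
    [212, [0, 0, 0], 0],
  ],
)

```text
time: 17.8
tool_pos: [0.4571, -0.1551, 0.0688]
ee_rot: [3.141, -0.0, 1.034]
wrist_force: [0.5, -0.6, 0.0]
width: 0.0158
finger_force: 0.0
```

Call:
carry_out(
  increments=[
    [212, [3, 0, 0], 0],
    [212, [3, 0, 0], 0],
    [212, [3, 0, 0], 0],
    [212, [3, 0, 0], 0],
    [212, [3, 0, 0], 0],
    [212, [3, 0, 0], 0],
    [212, [3, 0, 0], 0],
    [212, [3, 0, 0], 0],
  ],
)

```text
time: 18.6
tool_pos: [0.469, -0.1348, 0.0684]
ee_rot: [-3.142, 0.0, 1.033]
wrist_force: [-0.1, -0.3, -0.4]
width: 0.0162
finger_force: 0.3
```

```bash
cat >> h.py <<'E'
def slip():
    import cv2
    b=robot.snapshot('top'); u=np.array([np.cos(H),np.sin(H)]);n=np.array([-u[1],u[0]])
    q=np.array([proj('top',np.r_[O+x/1e3*u+y/1e3*n,.097])[0] for x,y in((-190,-60),(-190,60),(-8,22),(-8,-22))]).astype(np.int32)
    M=np.zeros(b.shape[:2],np.uint8);cv2.fillPoly(M,[q],255)
    m=cv2.inRange(cv2.cvtColor(b,cv2.COLOR_BGR2HSV),(10,50,150),(35,255,255))&M
    m=cv2.morphologyEx(m,cv2.MORPH_OPEN,np.ones((3,3)));cs=cv2.findContours(m,0,1)[0]
    if not cs: print("no slip seen"); return
    c=max(cs,key=cv2.contourArea)
    pts=np.array([chute(w) for w in cast('top',c[:,0],.097)])*1e3
    print(cv2.contourArea(c),pts.min(0).round(),pts.max(0).round(),cv2.minAreaRect(pts.astype(np.float32)))
E
python3 -c "
from h import *
st((-46,3),54);slip()"
```

```text
t 18.6 chute mm [-191.4  -14.3] tipz 54.4 rpy [-3.1415  0.      1.033 ] F [-0.14 -0.34 -0.44] w 0.0162
tool shift mm [145.3 -17.5] dz 0.4 twist deg -0.06
332.5 [-150.  -33.] [-80.  15.] ((-116.03885650634766, -9.65614128112793), (70.41132354736328, 42.72964096069336), 6.781482219696045)
```

The slip now moves with the fingers. I'll keep pushing.

Call:
carry_out(
  increments=[
    [212, [4, -0.5, 0], 0],
    [212, [4, -0.5, 0], 0],
    [212, [4, -0.5, 0], 0],
    [212, [4, -0.5, 0], 0],
    [212, [4, -0.5, 0], 0],
    [212, [4, -0.5, 0], 0],
    [212, [4, -0.5, 0], 0],
    [212, [4, -0.5, 0], 0],
  ],
)

```text
time: 19.45
tool_pos: [0.482, -0.1051, 0.0685]
ee_rot: [-3.142, -0.0, 1.033]
wrist_force: [-0.6, -0.6, -0.7]
width: 0.016
finger_force: 0.3
```

Call:
carry_out(
  increments=[
    [212, [4, -0.5, 0], 0],
    [212, [4, -0.5, 0], 0],
    [212, [4, -0.5, 0], 0],
    [212, [4, -0.5, 0], 0],
    [212, [4, -0.5, 0], 0],
    [212, [4, -0.5, 0], 0],
    [212, [4, -0.5, 0], 0],
    [212, [4, -0.5, 0], 0],
  ],
)

```text
time: 20.25
tool_pos: [0.4949, -0.0756, 0.0685]
ee_rot: [-3.142, -0.0, 1.033]
wrist_force: [0.5, -1.4, 0.2]
width: 0.0158
finger_force: 0.3
```

```bash
python3 -c "
from h import *
st((-46,3),54);slip()"
```

```text
t 20.25 chute mm [-127.2   -6.4] tipz 54.5 rpy [-3.1415e+00 -1.0000e-04  1.0330e+00] F [ 0.52 -1.4   0.24] w 0.0158
tool shift mm [81.2 -9.4] dz 0.5 twist deg -0.05
290.0 [-69. -29.] [-19.  14.] ((-44.104454040527344, -7.371513366699219), (43.39731979370117, 49.77475357055664), 87.98640441894531)
```

Call:
carry_out(
  increments=[
    [212, [3, -0.8, 0], 0],
    [212, [3, -0.8, 0], 0],
    [212, [3, -0.8, 0], 0],
    [212, [3, -0.8, 0], 0],
    [212, [3, -0.8, 0], 0],
    [212, [3, -0.8, 0], 0],
    [212, [3, -0.8, 0], 0],
    [212, [3, -0.8, 0], 0],
  ],
)

```text
time: 21.1
tool_pos: [0.5017, -0.0517, 0.0685]
ee_rot: [3.142, -0.0, 1.033]
wrist_force: [-0.1, -0.7, 0.4]
width: 0.016
finger_force: 0.4
```

Call:
carry_out(
  increments=[
    [212, [3, -0.6, 0], 0],
    [212, [3, -0.6, 0], 0],
    [212, [3, -0.6, 0], 0],
    [212, [3, -0.6, 0], 0],
    [212, [3, 0, 0], 0],
    [212, [3, 0, 0], 0],
    [212, [3, 0, 0], 0],
    [212, [3, 0, 0], 0],
  ],
)

```text
time: 21.9
tool_pos: [0.512, -0.0299, 0.0685]
ee_rot: [-3.142, -0.0, 1.033]
wrist_force: [0.1, 0.2, 0.1]
width: 0.016
finger_force: 0.4
```

```bash
python3 -c "
from h import *
st((-46,3),54);slip()"
```

```text
t 21.9 chute mm [-79.2   2.3] tipz 54.5 rpy [-3.1416e+00 -1.0000e-04  1.0331e+00] F [0.05 0.22 0.13] w 0.016
tool shift mm [33.2 -0.7] dz 0.5 twist deg -0.05
6.0 [-46.  15.] [-38.  22.] ((-41.57940673828125, 18.782817840576172), (6.6955742835998535, 4.519906997680664), 31.224952697753906)
```

Call:
carry_out(
  increments=[
    [212, [3, 0, 0], 0],
    [212, [3, 0, 0], 0],
    [212, [3, 0, 0], 0],
    [212, [3, 0, 0], 0],
    [212, [3, 0, 0], 0],
    [212, [3, 0, 0], 0],
    [212, [3, 0, 0], 0],
    [212, [3, 0, 0], 0],
  ],
)

```text
time: 22.75
tool_pos: [0.5243, -0.0093, 0.0685]
ee_rot: [3.142, -0.0, 1.033]
wrist_force: [-0.2, -0.6, 0.3]
width: 0.0157
finger_force: 0.3
```

Call:
carry_out(
  increments=[
    [212, [3, 0, 0], 0],
    [212, [3, 0, 0], 0],
    [212, [3, 0, 0], 0],
    [212, [3, 0, 0], 0],
    [212, [3, 0, 0], 0],
    [212, [3, 0, 0], 0],
    [212, [3, 0, 0], 0],
    [212, [0, 0, 0], 0],
  ],
)

```text
time: 23.55
tool_pos: [0.5351, 0.009, 0.0684]
ee_rot: [-3.142, -0.001, 1.033]
wrist_force: [-0.4, 0.0, 0.7]
width: 0.0158
finger_force: 0.0
```

```bash
python3 -c "
from h import *
st((-46,3),54)"
```

```text
t 23.55 chute mm [-33.9   2.3] tipz 54.4 rpy [-3.1415e+00 -7.0000e-04  1.0335e+00] F [-0.42  0.03  0.65] w 0.0158
tool shift mm [-12.1  -0.7] dz 0.4 twist deg -0.03
```

Call:
carry_out(
  increments=[
    [212, [-8, 0, 0], 0],
    [212, [-12, 0, 0], 0],
    [212, [-20, 0, 0], 0],
    [212, [-20, 0, -10], 0],
    [212, [-20, 0, -30], 0],
    [212, [-30, 0, -30], 0],
    [212, [-30, 0, -30], 0],
    [212, [0, 0, 0], 0],
  ],
)

```text
time: 24.35
tool_pos: [0.4639, -0.1157, 0.1738]
ee_rot: [3.132, -0.0, 1.028]
wrist_force: [0.7, -0.5, -0.4]
width: 0.0157
finger_force: 0.0
```

Call:
carry_out(
  increments=[
    [146, [-30, 30, 0], 0],
    [146, [-30, 40, 0], 0],
    [146, [-20, 40, 0], 0],
    [146, [0, 40, 0], 0],
    [146, [0, 40, 0], 0],
    [146, [0, 0, 0], 0],
    [146, [0, 0, 0], 0],
  ],
)

```text
time: 25.05
tool_pos: [0.5847, -0.2773, 0.1656]
ee_rot: [-3.137, -0.0, 1.033]
wrist_force: [-0.6, 0.7, 0.6]
width: 0.0402
finger_force: 0.0
```

```bash
python3 -c "
from h import *
import cv2
st((31,45),160);slip()
a=cv2.imread('pics/top0.png');b=robot.snapshot('top');cv2.imwrite('pics/b1.png',b)
u=np.array([np.cos(H),np.sin(H)]);n=np.array([-u[1],u[0]])
# coarse change map in chute frame at z=.05 ; rows x, cols y
for x in range(-10,170,15):
  r=[]
  for y in range(-50,51,20):
    p=proj('top',np.r_[O+x/1e3*u+y/1e3*n,.03 if x>60 else .13])[0].round().astype(int)
    f=lambda i:i[p[1]-1:p[1]+2,p[0]-1:p[0]+2].reshape(-1,3).mean(0).astype(int)
    r.append(str(f(b)-f(a)))
  print(x,*r)
"
```

```text
t 25.05 chute mm [-254.7 -186.7] tipz 151.6 rpy [-3.1366e+00 -4.0000e-04  1.0329e+00] F [-0.63  0.74  0.58] w 0.0402
tool shift mm [ 285.4 -232. ] dz -8.4 twist deg -0.06
no slip seen
-10 [11 11  6] [7 6 4] [4 4 2] [5 4 2] [11 11 12] [10 10  6]
5 [10 11  7] [10  9 10] [10 10 10] [7 8 7] [2 2 3] [10 11  6]
20 [-5 -6 -7] [-44 -43 -43] [11 11 10] [15 14 14] [9 9 8] [12 12 11]
35 [ 7  9 10] [-54 -53 -53] [-53 -54 -58] [25 24 22] [13 11  9] [7 6 5]
50 [11 13 11] [-60 -60 -60] [10 10 11] [13 17 20] [15 21 25] [13 11  8]
65 [-62 -64 -65] [10 10 11] [13 17 18] [14 19 22] [12 13 12] [ 8 12 14]
80 [10 11 11] [11 12 12] [44 67 79] [40 62 74] [10 10 11] [-31 -45 -56]
95 [10 11 12] [11 10 11] [43 63 76] [43 64 76] [11 13 12] [-44 -63 -79]
110 [ 9 10 10] [12 11 11] [37 59 69] [35 57 68] [11 12 11] [-38 -56 -70]
125 [10 11 12] [10 10  9] [34 56 68] [33 55 65] [12 12 12] [-24 -37 -47]
140 [ 9 13 11] [11 11 11] [35 56 67] [33 55 67] [11 12 11] [ -8 -12 -15]
155 [10 11 12] [10 10 10] [33 55 66] [30 51 63] [12 13 12] [-3 -2 -3]
```

The slip is in the box, at chute x ≈ 75–160 mm. Next I check the flap and knob numerically in the scene view.

```bash
python3 -c "
from h import *
import cv2
a=cv2.imread('pics/scene0.png');b=robot.snapshot('scene');cv2.imwrite('pics/b2.png',b)
u=np.array([np.cos(H),np.sin(H)]);n=np.array([-u[1],u[0]])
for i in(a,b):
 for z in(125,120,110,100,92,86):
  print(z,[i[tuple(proj('scene',np.r_[O+y/1e3*n,z/1e3])[0].round().astype(int)[::-1])].tolist() for y in(-25,0,25)])
g=lambda y:proj('scene',np.r_[O+.032*u+y/1e3*n,.165])[0].round().astype(int)
c=g(11.6);T=a[c[1]-4:c[1]+5,c[0]-3:c[0]+4]
r=cv2.matchTemplate(b[c[1]-10:c[1]+11,c[0]-20:c[0]+12],T,cv2.TM_CCOEFF_NORMED);m=cv2.minMaxLoc(r);print(m[1],'dpx',m[3][0]-17,m[3][1]-6)
print([(y,g(y)) for y in(11.6,41.6,45.6)])
"
```

```text
125 [[230, 232, 240], [214, 216, 225], [228, 230, 237]]
120 [[176, 178, 187], [190, 193, 202], [188, 191, 200]]
110 [[193, 196, 206], [194, 197, 206], [194, 196, 207]]
100 [[194, 197, 206], [194, 196, 206], [194, 197, 206]]
92 [[215, 217, 226], [212, 214, 222], [208, 211, 220]]
86 [[213, 216, 225], [191, 194, 204], [190, 193, 203]]
125 [[233, 234, 243], [217, 219, 228], [231, 233, 240]]
120 [[180, 181, 191], [193, 196, 205], [192, 194, 203]]
110 [[196, 199, 208], [196, 199, 208], [198, 200, 210]]
100 [[197, 199, 208], [197, 199, 209], [197, 200, 209]]
92 [[217, 220, 229], [215, 217, 225], [211, 214, 222]]
86 [[216, 219, 228], [194, 197, 206], [193, 195, 205]]
0.8731895685195923 dpx -11 0
[(11.6, array([279, 187])), (41.6, array([268, 188])), (45.6, array([266, 188]))]
```

Flap shut and stud at y ≈ 43. I'll go back over the stud.

Call:
carry_out(
  increments=[
    [146, [25, -25, -20], 0],
    [146, [35, -30, 0], 0],
    [146, [40, -30, 0], 0],
    [146, [40, -30, 0], 0],
    [146, [40, -30, 0], 0],
    [146, [40, -30, 0], 0],
    [146, [40, -30, 0], 0],
    [146, [25, -25, 0], 0],
  ],
)

```text
time: 26.0
tool_pos: [0.5321, 0.0881, 0.1899]
ee_rot: [3.14, -0.002, 1.036]
wrist_force: [0.4, -0.9, 0.1]
width: 0.0403
finger_force: 0.0
```

Call:
carry_out(
  increments=[
    [146, [0, 0, 0], 0],
    [146, [0, 0, 0], 0],
  ],
)

```text
time: 26.2
tool_pos: [0.5329, 0.0854, 0.1897]
ee_rot: [3.139, -0.001, 1.035]
wrist_force: [-0.5, -0.5, -0.4]
width: 0.0402
finger_force: 0.0
```

```bash
python3 -c "
from h import *
st((31.5,43),120)"
```

```text
t 26.2 chute mm [30.6 43.3] tipz 175.7 rpy [ 3.1393e+00 -8.0000e-04  1.0353e+00] F [-0.52 -0.48 -0.35] w 0.0402
tool shift mm [0.9 0.3] dz 55.7 twist deg 0.07
```

Call:
carry_out(
  increments=[
    [146, [1, 0, 12], 0],
    [146, [0, 0, 12], 0],
    [146, [0, 0, 10], 0],
    [146, [0, 0, 8], 0],
    [146, [0, 0, 7], 0],
    [146, [0, 0, 6], 0],
    [146, [0, 0, 0], 0],
    [146, [0, 0, 0], 0],
  ],
)

```text
time: 27.0
tool_pos: [0.5345, 0.0857, 0.1336]
ee_rot: [3.141, -0.0, 1.033]
wrist_force: [0.3, 0.4, 0.2]
width: 0.0399
finger_force: 0.0
```

Call:
carry_out(
  increments=[
    [146, [0, 5, 0], 0],
    [146, [0, 5, 0], 0],
    [146, [0, 5, 0], 0],
    [146, [0, 5, 0], 0],
    [146, [0, 5, 0], 0],
    [146, [0, 5, 0], 0],
    [146, [0, 5, 0], 0],
    [146, [0, 5, 0], 0],
  ],
)

```text
time: 27.8
tool_pos: [0.569, 0.065, 0.1335]
ee_rot: [-3.141, -0.0, 1.033]
wrist_force: [-0.2, 1.2, 0.8]
width: 0.0404
finger_force: 0.5
```

Call:
carry_out(
  increments=[
    [146, [0, 2, 0], 0],
    [146, [0, 1, 0], 0],
    [146, [0, 1, 0], 0],
    [146, [0, 0, 0], 0],
    [146, [0, 0, 0], 0],
  ],
)

```text
time: 28.3
tool_pos: [0.5721, 0.0631, 0.1334]
ee_rot: [3.141, 0.0, 1.033]
wrist_force: [0.6, -0.5, -0.0]
width: 0.0402
finger_force: 0.1
```

```bash
python3 -c "
from h import *
st((31.5,-3),120)"
```

```text
t 28.3 chute mm [31.4 -1.8] tipz 119.4 rpy [3.1413e+00 1.0000e-04 1.0331e+00] F [ 0.61 -0.52 -0.02] w 0.0402
tool shift mm [0.1 1.2] dz -0.6 twist deg -0.05
```

Nearly home. I'll push in 1 mm steps until the force rises at the stop.

Call:
carry_out(
  increments=[
    [146, [0, 1, 0], 0],
    [146, [0, 1, 0], 0],
    [146, [0, 0, 0], 0],
  ],
)

```text
time: 28.6
tool_pos: [0.5738, 0.0621, 0.1334]
ee_rot: [-3.142, 0.0, 1.033]
wrist_force: [-0.0, 0.8, -0.2]
width: 0.0402
finger_force: 0.3
```

Call:
carry_out(
  increments=[
    [146, [0, 1, 0], 0],
    [146, [0, 1, 0], 0],
    [146, [0, 0, 0], 0],
  ],
)

```text
time: 28.9
tool_pos: [0.5749, 0.0614, 0.1334]
ee_rot: [-3.14, 0.0, 1.033]
wrist_force: [-2.4, 1.4, 1.0]
width: 0.0401
finger_force: 1.6
```

The stop is felt, so the bolt is home. I'll back off, rise and check.

Call:
carry_out(
  increments=[
    [146, [0, -4, 0], 0],
    [146, [0, -6, 0], 0],
    [146, [0, 0, 0], 0],
    [146, [0, 0, -15], 0],
    [146, [0, 0, -25], 0],
    [146, [0, 0, -25], 0],
    [146, [0, 0, -25], 0],
    [146, [0, 0, 0], 0],
  ],
)

```text
time: 29.7
tool_pos: [0.5695, 0.0661, 0.2295]
ee_rot: [3.132, -0.006, 1.033]
wrist_force: [0.3, 0.3, 0.8]
width: 0.0397
finger_force: 0.0
```

```bash
python3 -c "
from h import *
import cv2
a=cv2.imread('pics/scene0.png');b=robot.snapshot('scene');cv2.imwrite('pics/b3.png',b)
u=np.array([np.cos(H),np.sin(H)]);n=np.array([-u[1],u[0]])
c=proj('scene',np.r_[O+.032*u+.0116*n,.165])[0].round().astype(int);T=a[c[1]-4:c[1]+5,c[0]-3:c[0]+4]
r=cv2.matchTemplate(b[c[1]-10:c[1]+11,c[0]-20:c[0]+12],T,cv2.TM_CCOEFF_NORMED);m=cv2.minMaxLoc(r);print(m[1],'dpx',m[3][0]-17,m[3][1]-6)
d=cv2.absdiff(a,b)[185:225,262:305].max(2); print('flap/bolt zone diff',d.mean(),(d>30).sum())
st()"
```

```text
0.8755748271942139 dpx 2 0
flap/bolt zone diff 2.1331395348837208 16
t 29.75 chute mm [32.2  2.9] tipz 212.6 rpy [ 3.1362 -0.0033  1.033 ] F [-0.28 -0.1   0.21] w 0.04
```

```bash
python3 -c "
from bench import robot
print(robot.close_job())"
```

```text
the job is handed in; nothing more can be done
None
```

Job handed in at about 30 s: in the final camera checks the slip lay in the box, the flap hung shut, the bolt was home against its stop and the arm was clear; the hand-in call returned no verdict.

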